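Nest the watch-cleaning baskets in the machine pot

ROBOT

A 7-joint arm with a two-finger parallel gripper is mounted at the origin on the work surface. World frame = base frame: x ahead of the robot, y to its left, z up, the work surface at z = 0. Lengths are in m, angles in rad, forces in N, time in s.
With the tool pointing down it reaches from about 0.4 to 0.85 m from the base axis. Payload 10.4 kg.
Tool frame: the origin (TCP) lies midway between the tips of the shut fingers; the grasp point (between the pads) lies r.grip_point_offset behind it (r.grip_point_offset is the distance from the TCP to the grasp point, in m); z points along the fingers, y is the line along which they close (so a half turn about z gives the same grasp; the last joint's range is limited). The gripper opens to 87 mm and grips with 3 to 60 N. Pads are 19 mm wide; open, the fingers measure 117 mm over their backs; the gripper's body (75 mm by 190 mm) begins 51 mm behind the grasp point.
Start: joints at [1.293, 0.332, -0.065, 1.46, 0.022, 1.35, -0.088], TCP at [0.158, -0.605, 0.223] pointing down, gripper open.
Joint ranges: [-2.6, 2.6], [-0.5, 2.12], [-1.47, 1.34], [0.16, 2.42], [-1.27, 4.41], [0.06, 2.06], [-2.6, 2.6]. Speed limits (rad/s): [2.22, 2.22, 2.79, 2.79, 3.14, 3.14, 3.14].

INTERFACE

Orientations are given as a unit quaternion [x, y, z, w].
In Python, from bench import r gives the robot as it stands.
- The arm moves only by the tool play_rows, never from a script. Its arguments are lists of equal length, an entry for each row: "claw": the closure, from 0 (fully open) to 1 (shut); "delta_pos": the shift along the tool's x, y, z scaled (see below), a list of three; "delta_rot": the turn, a rotation vector about the tool's x, y, z scaled (see below), a list of three. A call has 1 to 8 rows; each row shifts and turns the commanded pose from where the row before left it, along the tool's axes as they then stand; what a row does not reach is not made up. The controller multiplies each number of a shift by 200 mm and each number of a turn by pi rad. A row lasts 1/10 s, in which the tool goes at most 50 mm and 8.59 degrees, less where a joint would pass 70% of its speed; a pose out of reach is approached as far as the arm can. A call with a number of a shift or a turn outside -1 to 1 is refused whole. A call with a gripper value outside its range is refused whole. The fingers move at their own pace and stop on an object; "squeeze" is the grip in N (left out, the last holds). Time passes only in rows, so rows that do not move let the fingers close. It gives the time, the measured TCP pose, the force, the opening and the grip force at its end, in the units of the state.
- r.read_state(): the state, without advancing time (a new reading comes with each control period).
- r.camera(name): name is "scene" or "top" or "wrist"; returns a dict with "pixels" (384x512x3 uint8, red, green, blue), "camera_matrix" (3x3 intrinsics, pixels), "cam_to_world" (4x4, takes a point from camera to world coordinates); the wrist camera has in their place "hand_eye" (4x4, takes a point from camera to tool coordinates, whose origin is the TCP and whose axes are the flange's). Camera axes: x right, y up, looking along -z (the intrinsics and any distortion apply to the point x, -y, -z); pixel columns grow to the right and rows downward; lengths in m; the calibration is good to about 2 mm. A picture is of the moment at which its call begins: read the wrist's pose just before it. There is no depth.
- r.close_job(): hands the job in; it is judged then, once.
The state is a dict: "time": time; "joint_positions": joint angles; "joint_vel": joint speeds; "joint_torque": joint torques, N m; "ee_pos": TCP position; "eef_rot": TCP orientation; "ft_force": force on the tool from outside, world axes, zero at the start; "torque": the same for the moment, N m; "width": finger opening in m; "grip_force": force on a finger pad.
Only numpy, scipy, OpenCV 4.12 (cv2) and the standard library are available. Lean on these libraries where they do the work, as an engineer would, in place of code of your own. Each camera call takes 0.05 s, during which the arm holds its last target. There are 200 camera calls.

TASK

Nest the cleaning baskets by size in the dark pot of the cleaning machine, each upright and fully home: first set the middle basket (blue tab) in the pot and turn it until its feet drop down between the ribs of the drive crown on the pot's floor; only once it is down, set the small basket (orange tab) inside the middle one so that it stands flat on its floor. Let go of everything and do not knock or shift the other things on the bench.

Things in the scene. Friction and masses are not known exactly. Their poses are not given: they have to be found in the camera images.
- pot: dark steel round pot of a small-parts cleaning machine, fixed on a grey housing 160 x 150 x 20 mm. Origin: centre of the housing's underside at bench level, z up along the pot's axis. Inner radius 58 mm, outer 62 mm; rim 78 mm above the origin
- pot_floor (a point): centre of the pot's inner floor, 26 mm above the pot's origin. Round it stands a brass drive crown: four ribs 90 degrees apart, each 9 mm high, 24 mm wide, 37 to 48 mm from the axis. The crown's angle varies from day to day and no listed pose tells it
- middle_basket: steel basket, outer radius 55 mm at the rim, 52 mm at the base, wall 4 mm, rim 56 mm above its origin, inner floor 15 mm above it; 0.22 kg. Origin: centre of the underside (soles of its four feet), z up. Feet at its +x, +y, -x, -y: 10 mm high, 24 mm wide, 37 to 48 mm from the axis. Feet on the ribs: origin 35 mm above the pot's; feet between the ribs (home, turns only 10 to 15 degrees): 26 mm
- middle_tab (a point): middle of the blue upright tab on the middle basket's rim, at its +x, 60 mm from its axis, 73 mm above its origin. The tab is 17 mm long outwards (51.5 to 68 mm from the axis), 11 mm thick, 34 mm high, from the rim up; grip or push it
- small_basket: steel basket, outer radius 44 mm at the rim, 42 mm at the base, wall 4 mm, rim 44 mm above its origin, flat base; 0.13 kg. Origin: centre of the underside, z up. Home in the middle basket its origin is 15 mm above the middle basket's
- small_tab (a point): middle of the orange upright tab on the small basket's rim, at its +x, 46 mm from its axis, 61 mm above its origin. The tab is 12 mm long outwards (40 to 52 mm from the axis), 11 mm thick, 34 mm high, from the rim up. Nested, keep it well away from the blue tab
- dust_dome: pale translucent bell cover with a knob, 90 mm across, 73 mm high; leave alone. Origin under its centre.
- loupe: black eyeglass, 40 mm across, 40 mm high; leave alone. Origin under its centre.
- watch_case: wristwatch head, 42 mm across, 10 mm high; leave alone. Origin under its centre.
- pin_vise: brass pin vise lying along its x, 100 x 10 x 10 mm; leave alone. Origin under its middle.
- pen: white pen lying along its x, 130 x 9 x 9 mm; leave alone. Origin under its middle.
- screwdriver: screwdriver lying along its x, 130 mm long; leave alone. Origin under its middle.
- blower: blue rubber dust blower standing with its nozzle up, 54 mm across, 85 mm high; leave alone. Origin under its centre.

How it is judged:
On the way:
1. the middle basket is fully down in the pot, its feet between the crown's ribs, and the small one not yet in it (z of middle_basket in the frame of pot below 0.029 m and horizontal distance between middle_basket and pot below 0.007 m and angle between middle_basket's own z axis and vertical below 0.05 rad and horizontal distance between small_basket and pot above 0.08 m), for 0.2 s.
At the end, for the whole second after the job is handed in: Middle basket's origin under 29 mm above the pot's (home 26), within 7 mm of its axis, upright within 0.05 rad; small basket's origin under 18 mm above the middle one's (home 15), within 9 mm of its axis, upright within 0.06 rad; both at rest (below 20 mm/s) (z of middle_basket in the frame of pot below 0.029 m and horizontal distance between middle_basket and pot below 0.007 m and angle between middle_basket's own z axis and vertical below 0.05 rad and z of small_basket in the frame of middle_basket below 0.018 m and horizontal distance between small_basket and middle_basket below 0.009 m and angle between small_basket's own z axis and vertical below 0.06 rad and linear speed of each of middle_basket, small_basket below 0.02 m/s); the robot touches nothing.
It fails at once if another thing on the bench (dome, loupe, watch, pin vise, pen, screwdriver, blower) is shifted by more than 30 mm (distance of any of dust_dome, loupe, watch_case, pin_vise, pen, screwdriver, blower from where it was at the start of the episode above 0.03 m).
It also fails if it takes over 64 s, if anything falls off the work surface, if the arm or the gripper's body presses on something with over 40 N, if the wrist force passes 120 N, or if a joint passes its speed limit or range.

## Working session

There is one attempt and no reset: what is moved stays moved. The work goes in short steps, Python scripts to look and compute and a tool call to move; the robot and the scene stay as the last step left them, time stands still between calls to the robot, and variables do not carry over. Pictures are saved under pics/ and viewed, at most 13 in all, crops included, and the job is handed in when it is done.

Besides the shell and the picture viewer there is one more tool, called after ">>>" as a command line: name --argument value ..., lists and objects as JSON in quotes. play_rows: Moves the arm, as the interface text tells. Shifts and turns lie within -1 to 1; 1 stands for 200 mm of shift or pi rad of turn. Its arguments: {"type":"object","properties":{"claw":{"type":"array"},"delta_pos":{"type":"array"},"delta_rot":{"type":"array"},"squeeze":{"type":"number"}},"required":["claw","delta_pos","delta_rot"]}

```bash
mkdir -p pics; ls
cat > h.py <<'E'
import numpy as np, cv2
from bench import r
def snap(n,f):
    s=r.read_state(); c=r.camera(n); cv2.imwrite('pics/'+f+'.png',cv2.cvtColor(c['pixels'],cv2.COLOR_RGB2BGR))
    np.savez('pics/'+f+'.npz',px=c['pixels'],K=c['camera_matrix'],T=np.array(c.get('cam_to_world',c.get('hand_eye'))),p=s['ee_pos'],q=s['eef_rot'])
    return c
E
python3 - <<'E'
from h import *
s=r.read_state(); print(s, r.grip_point_offset)
for n in('scene','top'):
    c=snap(n,n+'0'); print(c['camera_matrix'],c['cam_to_world'],c.keys())
E
```

```text
pics
{'time': 0.0, 'joint_positions': array([ 1.29337945,  0.33285921, -0.06468952,  1.46096685,  0.02160157,
        1.34990237, -0.08850159]), 'joint_vel': array([-2.51154254e-03,  8.95706251e-04, -9.09072948e-05, -2.31621044e-04,
        1.25509809e-03,  6.04786480e-04, -1.19768194e-03]), 'joint_torque': array([-6.14491728e-04, -6.23266840e+01,  2.39275920e-02, -3.89900672e+01,
       -6.14430942e-02,  3.98861559e-02,  2.03876684e-04]), 'ee_pos': array([ 0.15742846, -0.60443452,  0.22174963]), 'eef_rot': array([ 9.91893603e-01,  1.27069125e-01, -1.27738678e-04, -7.08718680e-04]), 'ft_force': array([ 0.10324961, -0.27241193, -0.04980264]), 'torque': array([-0.00768505,  0.01323827,  0.06127974]), 'grip_force': 0.0, 'width': 0.0869124904114508} 0.0187
[[382.5579818    0.         257.11612021]
 [  0.         382.5579818  188.19232999]
 [  0.           0.           1.        ]] [[ 0.47142881 -0.74977467  0.46431974  1.02191263]
 [ 0.88180585  0.39289372 -0.26086963 -0.33268145]
 [ 0.01316514  0.53242132  0.84637711  0.94536549]
 [ 0.          0.          0.          1.        ]] dict_keys(['pixels', 'camera_matrix', 'cam_to_world'])
[[462.33358879   0.         243.51796353]
 [  0.         462.33358879 196.8964526 ]
 [  0.           0.           1.        ]] [[-0.00659164  0.98622313 -0.16528913  0.36530088]
 [-0.99997354 -0.00700979 -0.00194663 -0.05170732]
 [-0.00307845  0.16527192  0.98624323  1.20365963]
 [ 0.          0.          0.          1.        ]] dict_keys(['pixels', 'camera_matrix', 'cam_to_world'])
```

View pics/scene0.png

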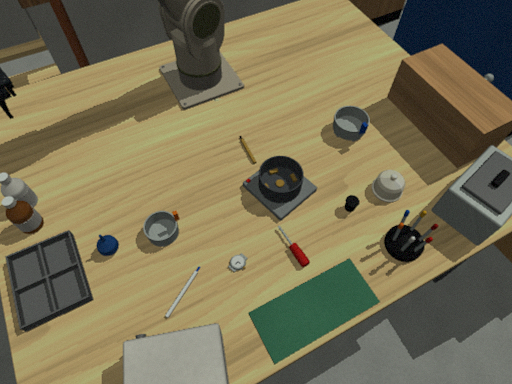

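View pics/top0.png

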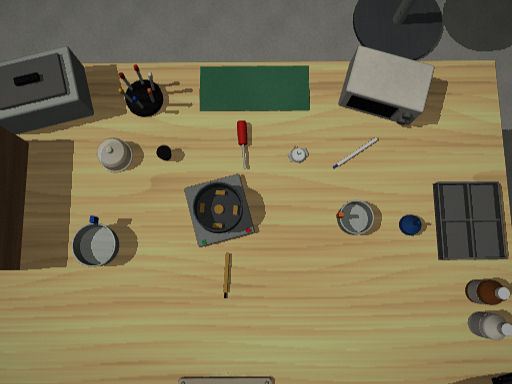

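The scene view shows the middle basket near (351,123), the pot near (281,180) and the small basket near (162,228). In the top view they are at (96,244), (219,208) and (356,218), with the blue tab at (94,219), the orange tab at (340,214) and the brass ribs around (219,209).

```bash
cat >> h.py <<'E'
def load(f): return np.load('pics/'+f+'.npz')
def ray(d,u,v,wrist=False):
    K=d['K'];T=d['T']
    if wrist:
        from scipy.spatial.transform import Rotation as R
        W=np.eye(4);W[:3,:3]=R.from_quat(d['q']).as_matrix();W[:3,3]=d['p'];T=W@T
    x=np.array([(u-K[0,2])/K[0,0],-(v-K[1,2])/K[1,1],-1.]);return T[:3,3],T[:3,:3]@x
def atz(d,u,v,z,w=False):
    o,a=ray(d,u,v,w);return o+a*(z-o[2])/a[2]
def tri(r1,r2):
    (o1,a1),(o2,a2)=r1,r2
    A=np.c_[a1,-a2];s=np.linalg.lstsq(A,o2-o1,rcond=None)[0]
    p,q=o1+a1*s[0],o2+a2*s[1];return (p+q)/2,np.linalg.norm(p-q)
def blobs(d,lo,hi,box,amin=6):
    u0,v0,u1,v1=box
    h=cv2.cvtColor(np.ascontiguousarray(d['px'][v0:v1,u0:u1]),cv2.COLOR_RGB2HSV)
    m=cv2.inRange(h,lo,hi);n,l,s,c=cv2.connectedComponentsWithStats(m)
    return [(s[i,4],(c[i]+[u0,v0]).round(2)) for i in range(1,n) if s[i,4]>=amin]
E
python3 - <<'E'
from h import *
s=load('scene0');t=load('top0')
B=((105,150,40),(125,255,255));O=((4,170,90),(16,255,255));Y=((12,120,60),(30,255,255))
bs=blobs(s,*B,(325,95,385,150));bt=blobs(t,*B,(70,200,130,270))
os=blobs(s,*O,(140,200,190,250));ot=blobs(t,*O,(325,195,385,245))
print(bs,bt,os,ot)
if bs and bt: print(tri(ray(s,*max(bs,key=lambda b:b[0])[1]),ray(t,*max(bt,key=lambda b:b[0])[1])))
if os and ot: print(tri(ray(s,*max(os,key=lambda b:b[0])[1]),ray(t,*max(ot,key=lambda b:b[0])[1])))
ys=blobs(t,*Y,(192,182,246,236));ys2=blobs(s,*Y,(258,158,304,202))
for a,c in ys: print('rib top',a,c,atz(t,*c,.035).round(4))
for a,c in ys2: print('rib scene',a,c,atz(s,*c,.035).round(4))
z=lambda d,u0,v0,u1,v1,k:cv2.resize(d['px'][v0:v1,u0:u1],None,fx=k,fy=k,interpolation=cv2.INTER_CUBIC)
rows=[np.hstack([z(t,60,205,130,275,3.6),z(t,180,170,260,250,3.15),z(t,320,180,390,250,3.6)]),np.hstack([z(s,320,95,390,165,3.6),z(s,240,145,320,225,3.15),z(s,130,195,200,265,3.6)])]
cv2.imwrite('pics/m1.png',np.vstack(rows)[:,:,::-1])
E
```

```text
[(np.int32(54), array([363.15, 127.41]))] [(np.int32(28), array([ 91.71, 219.29]))] [(np.int32(16), array([174.31, 212.56]))] [(np.int32(29), array([340.17, 214.34]))]
(array([0.50074317, 0.3233487 , 0.07187296]), np.float64(0.0036549543614075443))
(array([ 0.50947548, -0.28778069,  0.07237787]), np.float64(0.0009642149267478042))
rib top 14 [243.43 185.36] [ 0.5913 -0.0494  0.035 ]
rib top 46 [219.54 192.15] [0.574  0.0121 0.035 ]
rib top 36 [201.61 207.03] [0.5357 0.0578 0.035 ]
rib top 74 [218.35 208.61] [0.5313 0.015  0.035 ]
rib top 44 [234.91 209.55] [ 0.5286 -0.0272  0.035 ]
rib top 39 [217.23 224.69] [0.4901 0.0178 0.035 ]
rib scene 31 [273.35 170.65] [0.4914 0.0179 0.035 ]
rib scene 30 [293.   176.87] [0.5364 0.0572 0.035 ]
rib scene 49 [279.57 182.84] [0.5363 0.0128 0.035 ]
rib scene 6 [266.  184.5] [ 0.5233 -0.024   0.035 ]
```

View pics/m1.png

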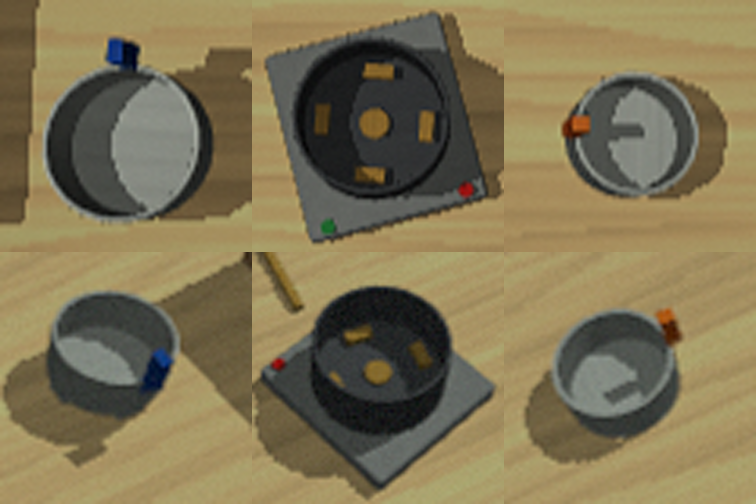

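The crops show the four ribs roughly along the world axes, the tabs clearly, and full rim ellipses for the pot and both baskets. I'll work out the poses next and add a move planner that only prints numbers.

```bash
cat >> h.py <<'E'
from scipy.spatial.transform import Rotation as R
def plan(xyz,yaw_y,n=None,step=.045,rstep=8.):
    """print rows to reach TCP xyz with tool y axis at world yaw (deg), tool down. world-straight line"""
    s=r.read_state();p=s['ee_pos'].copy();q=R.from_quat(s['eef_rot'])
    a=np.radians(yaw_y);y=np.array([np.cos(a),np.sin(a),0]);z=np.array([0,0,-1.]);x=np.cross(y,z)
    qt=R.from_matrix(np.c_[x,y,z]);rv=(q.inv()*qt).as_rotvec();d=np.array(xyz)-p
    n=n or int(max(1,np.ceil(np.linalg.norm(d)/step),np.ceil(np.degrees(np.linalg.norm(rv))/rstep)))
    rot=(rv/n/np.pi).round(4);dp=[]
    for i in range(n):
        sh=(q.inv().apply((np.array(xyz)-p)/(n-i))/.2).round(4);dp.append(sh.tolist());p=p+q.apply(sh*.2);q=q*R.from_rotvec(rot*np.pi)
    print('n',n,'dist',np.linalg.norm(d).round(4),'rot/row',rot.tolist());
    for i in range(0,n,8):print(dp[i:i+8])
E
python3 - <<'E'
from h import *
t=load('top0');s=load('scene0')
print('mid',atz(t,93.8,244.5,.056),'small',atz(t,355.6,217,.044))
g=lambda u,v,i:(u/3.6 if 0 else u)
# scene rims from montage
print('mid s',atz(s,320+114/3.6,95+(338-252)/3.6,.056),'small s',atz(s,130+(614-504)/3.6,195+(356-252)/3.6,.044))
print('pot t',atz(t,180+(372-252)/3.15,170+118/3.15,.078),'pot s',atz(s,240+(381-252)/3.15,145+(345-252)/3.15,.078))
plan((.47,-.2,.27),-85)
E
```

```text
mid [0.44073634 0.32214688 0.056     ] small [ 0.50621707 -0.33185309  0.044     ]
mid s [0.44585465 0.32241218 0.056     ] small s [ 0.50742923 -0.33104375  0.044     ]
pot t [0.52805423 0.01321915 0.078     ] pot s [0.53736734 0.01346417 0.078     ]
n 12 dist 0.5134 rot/row [-0.0, 0.0, 0.0044]
[[0.1685, -0.1303, -0.0199], [0.1667, -0.1326, -0.0199], [0.1648, -0.1349, -0.0199], [0.163, -0.1372, -0.0199], [0.161, -0.1394, -0.0199], [0.1591, -0.1416, -0.0199], [0.1571, -0.1438, -0.0199], [0.1551, -0.146, -0.0199]]
[[0.1531, -0.1481, -0.0199], [0.1511, -0.1502, -0.0199], [0.149, -0.1522, -0.0199], [0.1468, -0.1543, -0.0199]]
```

>>> play_rows --claw '[0,0,0,0,0,0,0,0]' --delta_pos '[[0.1685,-0.1303,-0.02],[0.1667,-0.1326,-0.02],[0.1648,-0.135,-0.02],[0.163,-0.137,-0.02],[0.161,-0.139,-0.02],[0.159,-0.142,-0.02],[0.157,-0.144,-0.02],[0.155,-0.146,-0.02]]' --delta_rot '[[0,0,0.0044],[0,0,0.0044],[0,0,0.0044],[0,0,0.0044],[0,0,0.0044],[0,0,0.0044],[0,0,0.0044],[0,0,0.0044]]' --squeeze 40

```text
time: 0.9
ee_pos: [0.3665, -0.3335, 0.2545]
eef_rot: [0.997, 0.072, -0.0, 0.0]
ft_force: [1.3, -0.0, 1.0]
width: 0.0871
grip_force: 0.0
```

>>> play_rows --claw '[0,0,0,0]' --delta_pos '[[0.153,-0.148,-0.02],[0.151,-0.15,-0.02],[0.149,-0.152,-0.02],[0.147,-0.154,-0.02]]' --delta_rot '[[0,0,0.0044],[0,0,0.0044],[0,0,0.0044],[0,0,0.0044]]'

```text
time: 1.3
ee_pos: [0.4706, -0.199, 0.2706]
eef_rot: [0.999, 0.044, -0.0, 0.0]
ft_force: [0.9, -0.2, -0.6]
width: 0.0872
grip_force: 0.0
```

Run:
```python
from h import *
plan((.44,.24,.30),-89)
```

```text
n 10 dist 0.441 rot/row [0.0, 0.0, 0.0022]
[[0.0041, -0.22, -0.0147], [0.0025, -0.22, -0.0148], [0.001, -0.22, -0.0147], [-0.0005, -0.22, -0.0148], [-0.002, -0.22, -0.0147], [-0.0035, -0.22, -0.0148], [-0.0051, -0.2199, -0.0147], [-0.0066, -0.2199, -0.0148]]
[[-0.0081, -0.2199, -0.0147], [-0.0096, -0.2198, -0.0148]]
```

>>> play_rows --claw '[0,0,0,0,0]' --delta_pos '[[0.004,-0.22,-0.015],[0.0025,-0.22,-0.015],[0.001,-0.22,-0.015],[0,-0.22,-0.015],[-0.002,-0.22,-0.015]]' --delta_rot '[[0,0,0.0022],[0,0,0.0022],[0,0,0.0022],[0,0,0.0022],[0,0,0.0022]]'

```text
time: 1.8
ee_pos: [0.454, 0.0207, 0.2855]
eef_rot: [1.0, 0.027, -0.0, 0.0]
ft_force: [0.1, 0.0, -0.1]
width: 0.0872
grip_force: 0.0
```

Run:
```python
from h import *
c=snap('wrist','w1');print(c['hand_eye'],c['camera_matrix'])
```

```text
[[-3.18219231e-04  9.55853889e-01  2.93842206e-01  8.17755292e-02]
 [ 9.99999947e-01  2.84966430e-04  1.55978082e-04  8.34550585e-04]
 [ 6.53570922e-05  2.93842240e-01 -9.55853929e-01 -1.62045634e-01]
 [ 0.00000000e+00  0.00000000e+00  0.00000000e+00  1.00000000e+00]] [[310.97815612   0.         256.21145352]
 [  0.         310.97815612 185.95707988]
 [  0.           0.           1.        ]]
```

>>> play_rows --claw '[0,0,0,0,0]' --delta_pos '[[-0.0035,-0.22,-0.015],[-0.005,-0.22,-0.015],[-0.0065,-0.22,-0.015],[-0.008,-0.22,-0.015],[-0.0095,-0.22,-0.015]]' --delta_rot '[[0,0,0.0022],[0,0,0.0022],[0,0,0.0022],[0,0,0.0022],[0,0,0.0022]]'

```text
time: 2.35
ee_pos: [0.4389, 0.2399, 0.3006]
eef_rot: [1.0, 0.009, 0.0, 0.0]
ft_force: [0.5, 0.2, 0.1]
width: 0.0867
grip_force: 0.0
```

Run:
```python
from h import *
snap('wrist','w2')
a,b=load('w1'),load('w2');print(a['p'],b['p'],b['q'])
cv2.imwrite('pics/m2.png',cv2.resize(np.hstack([a['px'],b['px']]),(800,300),interpolation=cv2.INTER_AREA)[:,:,::-1])
```

```text
[0.45400226 0.02072121 0.28549415] [0.4388882  0.23985036 0.30064742] [9.99955406e-01 9.43793791e-03 2.42288961e-04 2.28161359e-04]
```

View pics/m2.png

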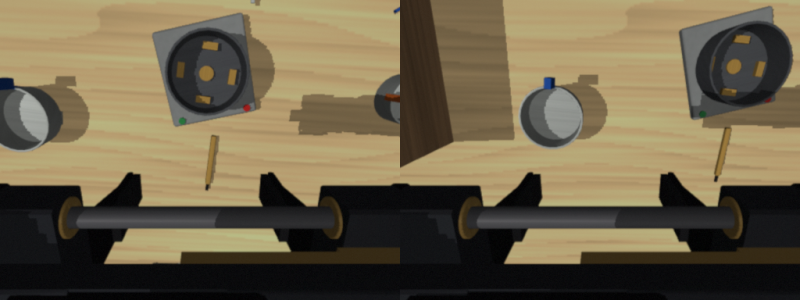

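w1 (left half) shows the pot and all four ribs around (205,73). w2 (right half) shows the middle basket with its rim centre near (551,117) and the blue tab at (549,84). Next I'll fit the tab box over three views and the crown over two.

```bash
cat >> h.py <<'E'
from scipy.optimize import least_squares
def proj(d,P,w):
    T=d['T']
    if w:
        W=np.eye(4);W[:3,:3]=R.from_quat(d['q']).as_matrix();W[:3,3]=d['p'];T=W@T
    c=(np.asarray(P)-T[:3,3])@T[:3,:3];K=d['K'];return np.c_[K[0,0]*c[:,0]/-c[:,2]+K[0,2],K[1,1]*-c[:,1]/-c[:,2]+K[1,2]]
def hullc(d,P,w):
    h=cv2.convexHull(proj(d,P,w).astype(np.float32)*16);m=cv2.moments(h);return np.array([m['m10'],m['m01']])/m['m00']/16
def fittab(obs,yaw,L,x0):
    """obs: (d,wrist,uv) list; box L(radial)x11x34 mm"""
    c,s=np.cos(yaw),np.sin(yaw)
    box=np.array([[a*L/2*c-b*.0055*s,a*L/2*s+b*.0055*c,e*.017] for a in(-1,1) for b in(-1,1) for e in(-1,1)])
    f=lambda x:np.concatenate([hullc(d,box+x,w)-uv for d,w,uv in obs])
    o=least_squares(f,x0,x_scale=.01,diff_step=1e-3);return o.x.round(4),o.fun.round(2)
E
python3 - <<'E'
from h import *
s,t,w1,w2=[load(k) for k in('scene0','top0','w1','w2')]
B=((105,120,30),(130,255,255));Y=((12,100,50),(30,255,255))
b=[max(blobs(*a),key=lambda k:k[0]) for a in((s,*B,(325,95,385,150)),(t,*B,(70,200,130,270)),(w2,*B,(150,90,230,130)))]
print(b)
for yaw in(0,.1):
  print(fittab([(s,0,b[0][1]),(t,0,b[1][1]),(w2,1,b[2][1])],yaw,.0165,(.5,.323,.073)))
  print(fittab([(t,0,b[1][1]),(w2,1,b[2][1])],yaw,.0165,(.5,.323,.073)))
rt=[c for a,c in blobs(t,*Y,(195,185,242,232))]
rw=[c for a,c in blobs(w1,*Y,(215,45,320,145))]
for c in rw:
    p=atz(w1,*c,.035,1);c2=min(rt,key=lambda q:np.hypot(*(atz(t,*q,.035)-p)[:2]))
    print(c,p.round(4),tri(ray(w1,*c,True),ray(t,*c2)))
# rim ellipse of basket in w2
print('centre w2',atz(w2,194.6,150,.056,1))
z=cv2.resize(w2['px'][85:205,140:260],None,fx=5,fy=5,interpolation=cv2.INTER_CUBIC)[:,:,::-1]
cv2.imwrite('pics/m3.png',z)
E
```

```text
[(np.int32(60), array([362.98, 127.43])), (np.int32(45), array([ 93.16, 219.53])), (np.int32(167), array([190.35, 106.5 ]))]
(array([0.5008, 0.3199, 0.0732]), array([ 0.01, -0.09,  0.37, -0.  , -0.16, -0.  ]))
(array([0.5008, 0.3192, 0.0762]), array([ 0.24, -0.17, -0.12,  0.09]))
(array([0.5008, 0.3199, 0.0732]), array([ 0.02, -0.09,  0.36, -0.01, -0.16, -0.  ]))
(array([0.5009, 0.3192, 0.0761]), array([ 0.24, -0.16, -0.12,  0.09]))
[317.81  51.56] [ 0.5851 -0.0487  0.035 ] (array([ 0.54720769, -0.0318297 ,  0.10997697]), np.float64(0.05769542128310917))
[268.6   58.16] [0.5743 0.011  0.035 ] (array([0.57408803, 0.0112661 , 0.03479772]), np.float64(0.0007729759094856057))
[230.8   88.79] [0.5358 0.0564 0.035 ] (array([0.53577127, 0.05730128, 0.03116617]), np.float64(0.0011287084772988011))
[263.93  93.56] [0.5323 0.0142 0.035 ] (array([0.5320536 , 0.01447707, 0.03045209]), np.float64(0.0008843324062305608))
[296.62  98.19] [ 0.5289 -0.0278  0.035 ] (array([ 0.52875954, -0.0276083 ,  0.03563085]), np.float64(0.0003938135684331044))
[259.49 126.9 ] [0.4902 0.0175 0.035 ] (array([0.48960475, 0.01768253, 0.03093432]), np.float64(0.0006154321304254353))
centre w2 [0.44399778 0.32048901 0.056     ]
```

View pics/m3.png

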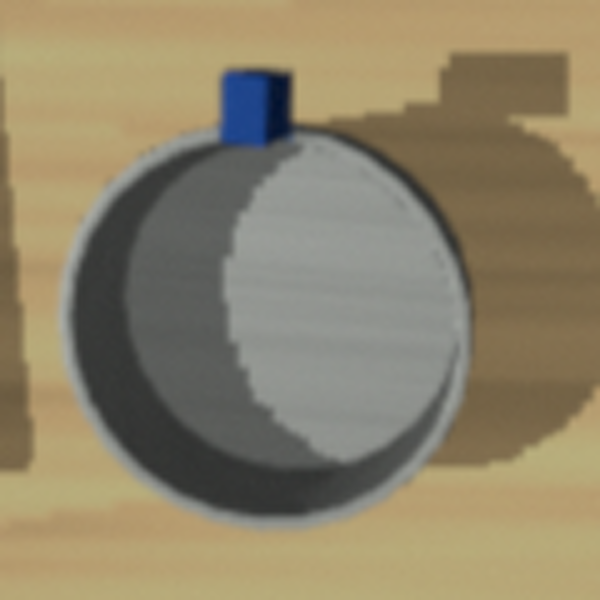

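The tab crop shows the rim centre at about (193,150) in full-image pixels and the tab pointing along world +x, at about -1.5°. The crown sits at -4.5° with the pot axis at (0.532, 0.0145), so the tab has to go to about 40.5°.

Run:
```python
from h import *
plan((.501,.3197,.061),-91.5)
```

```text
n 6 dist 0.259 rot/row [-0.0002, -0.0, 0.0027]
[[0.055, -0.0584, 0.2004], [0.0545, -0.059, 0.2004], [0.054, -0.0596, 0.2003], [0.0535, -0.0601, 0.2003], [0.053, -0.0607, 0.2002], [0.0525, -0.0614, 0.2002]]
```

>>> play_rows --claw '[0,0,0,0,0,0,0]' --delta_pos '[[0.108,-0.118,0.1],[0.108,-0.12,0.1],[0.107,-0.121,0.1],[0,0,0.225],[0,0,0.225],[0,0,0.225],[0,0,0.1]]' --delta_rot '[[0,0,0.005],[0,0,0.005],[0,0,0.006],[0,0,0],[0,0,0],[0,0,0],[0,0,0]]'

```text
time: 3.1
ee_pos: [0.5017, 0.3088, 0.0808]
eef_rot: [1.0, -0.015, -0.003, 0.002]
ft_force: [-0.7, 0.2, 0.3]
width: 0.0867
grip_force: 0.0
```

Run:
```python
from h import *
snap('wrist','w3');d=load('w3');print(d['p'],d['q'])
plan((.501,.3197,.061),-91.5)
B=((105,120,30),(130,255,255));print(blobs(d,*B,(100,60,400,384)))
```

```text
[0.50172134 0.30875123 0.08076642] [ 0.99988183 -0.01507921 -0.00255454  0.00155295]
n 1 dist 0.0215 rot/row [0.0013, 0.0022, -0.0013]
[[-0.0017, -0.0578, 0.0906]]
[(np.int32(889), array([236.86, 235.82]))]
```

View pics/w3.png

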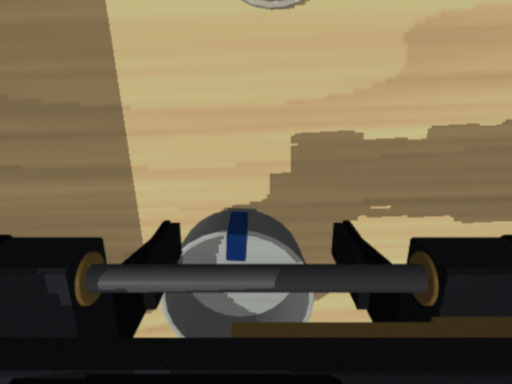

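w3 shows the tab at about (237,236), between the fingers but left of centre. That agrees with the remaining 11 mm offset in y, so I'll correct it, go down and close.

>>> play_rows --claw '[0,0,0,1,1,1,1,1]' --delta_pos '[[-0.001,-0.057,0.01],[0,0,0.06],[0,0,0.02],[0,0,0],[0,0,0],[0,0,0],[0,0,0],[0,0,0]]' --delta_rot '[[0.001,0.002,-0.001],[0,0,0],[0,0,0],[0,0,0],[0,0,0],[0,0,0],[0,0,0],[0,0,0]]' --squeeze 45

```text
time: 3.95
ee_pos: [0.504, 0.322, 0.0678]
eef_rot: [1.0, -0.014, 0.003, -0.002]
ft_force: [0.0, 0.3, -0.4]
width: 0.055
grip_force: 0.0
```

Run:
```python
from h import *
s=r.read_state();print(s['width'],s['grip_force'],s['ee_pos'],s['eef_rot'],s['ft_force'])
```

```text
0.05502953926848125 0.0 [0.50395105 0.32204579 0.06776406] [ 0.99989845 -0.0137619   0.00336327 -0.00154764] [ 0.01547862  0.32691631 -0.3530598 ]
```

Run:
```python
from h import *
plan((.501,.3205,.062),-91.5,n=2)
```

```text
n 2 dist 0.0067 rot/row [-0.0005, -0.0011, -0.0002]
[[-0.0074, 0.0041, 0.0143], [-0.0073, 0.0041, 0.0144]]
```

>>> play_rows --claw '[0.4,0.4,1,1,1,1,1,1]' --delta_pos '[[-0.0074,0.004,0.0143],[-0.0073,0.004,0.0144],[0,0,0],[0,0,0],[0,0,0],[0,0,0],[0,0,0],[0,0,0]]' --delta_rot '[[-0.0005,-0.001,0],[-0.0005,-0.001,0],[0,0,0],[0,0,0],[0,0,0],[0,0,0],[0,0,0],[0,0,0]]'

```text
time: 4.75
ee_pos: [0.5009, 0.3206, 0.0618]
eef_rot: [1.0, -0.014, 0.0, 0.0]
ft_force: [0.2, -1.9, -0.2]
width: 0.0122
grip_force: 0.5
```

>>> play_rows --claw '[1,1,1,1]' --delta_pos '[[0,0,0],[0,0,0],[0,0,0],[0,0,0]]' --delta_rot '[[0,0,0],[0,0,0],[0,0,0],[0,0,0]]'

```text
time: 5.15
ee_pos: [0.5008, 0.3206, 0.0618]
eef_rot: [1.0, -0.014, 0.0, 0.0]
ft_force: [0.4, 0.1, 0.1]
width: 0.0107
grip_force: 44.8
```

Run:
```python
from h import *
s=r.read_state();print(s['width'],s['grip_force'],s['ee_pos'],s['eef_rot'],s['ft_force'])
snap('wrist','w4');d=load('w4')
B=((105,120,30),(130,255,255));print(blobs(d,*B,(100,60,400,384)))
```

```text
0.010742418897010398 44.763449700549245 [0.50084986 0.32057586 0.06179221] [ 9.99906733e-01 -1.36573128e-02  4.41733008e-05  3.53162292e-05] [0.37994819 0.10580355 0.11885231]
[(np.int32(940), array([256.39, 244.01]))]
```

>>> play_rows --claw '[1,1,1,1,1]' --delta_pos '[[0,0,-0.05],[0,0,-0.1],[0,0,-0.15],[0,0,-0.2],[0,0,-0.2]]' --delta_rot '[[0,0,0],[0,0,0],[0,0,0],[0,0,0],[0,0,0]]'

```text
time: 5.7
ee_pos: [0.5004, 0.3204, 0.2034]
eef_rot: [1.0, -0.013, -0.0, 0.0]
ft_force: [1.1, 1.6, -2.4]
width: 0.0105
grip_force: 44.7
```

Run:
```python
from h import *
s=r.read_state();print(s['width'],s['grip_force'],s['ee_pos'],s['ft_force'])
plan((.5776,.0535,.21),-49.5,step=.03)
```

```text
0.01051992554698972 44.74097843281925 [0.50035792 0.3203548  0.20340954] [ 1.1084068   1.64734735 -2.4031435 ]
n 10 dist 0.2779 rot/row [0.0, 0.0, -0.0234]
[[0.0422, 0.1323, -0.0033], [0.0324, 0.1351, -0.0033], [0.0224, 0.1371, -0.0033], [0.0122, 0.1384, -0.0033], [0.002, 0.1389, -0.0033], [-0.0082, 0.1387, -0.0032], [-0.0183, 0.1377, -0.0033], [-0.0284, 0.1359, -0.0032]]
[[-0.0383, 0.1335, -0.0033], [-0.048, 0.1303, -0.0032]]
```

>>> play_rows --claw '[1,1,1,1,1,1,1,1]' --delta_pos '[[0.042,0.132,-0.003],[0.032,0.135,-0.003],[0.022,0.137,-0.003],[0.012,0.138,-0.003],[0.002,0.139,-0.003],[-0.008,0.139,-0.003],[-0.018,0.138,-0.003],[-0.028,0.136,-0.003]]' --delta_rot '[[0,0,-0.0234],[0,0,-0.0234],[0,0,-0.0234],[0,0,-0.0234],[0,0,-0.0234],[0,0,-0.0234],[0,0,-0.0234],[0,0,-0.0234]]'

```text
time: 6.5
ee_pos: [0.5626, 0.106, 0.2071]
eef_rot: [0.961, 0.278, 0.0, 0.0]
ft_force: [-0.4, -0.0, -3.1]
width: 0.0106
grip_force: 44.7
```

>>> play_rows --claw '[1,1,1]' --delta_pos '[[-0.038,0.133,-0.003],[-0.048,0.13,-0.003],[0,0,0]]' --delta_rot '[[0,0,-0.0234],[0,0,-0.0234],[0,0,0]]'

```text
time: 6.8
ee_pos: [0.5789, 0.0488, 0.2077]
eef_rot: [0.939, 0.345, -0.0, 0.001]
ft_force: [-0.7, -0.3, -2.0]
width: 0.0107
grip_force: 44.7
```

Run:
```python
from h import *
s=r.read_state();print(s['width'],s['grip_force'],s['ee_pos'],s['eef_rot'],s['ft_force'])
for n in('scene','top','wrist'): snap(n,n+'5')
a,b,c=load('scene5'),load('top5'),load('wrist5')
z=lambda d,u0,v0,k,w=100,h=100:cv2.resize(d['px'][v0:v0+h,u0:u0+w],(400,300) if 0 else (int(w*k),int(h*k)),interpolation=cv2.INTER_CUBIC)
cv2.imwrite('pics/m5.png',np.vstack([np.hstack([z(a,225,100,3.75,106,80),z(b,170,160,3.75,106,80)]),cv2.resize(c['px'],(794,298))[:, :794] if 0 else np.hstack([cv2.resize(c['px'],(397,298)),np.zeros((298,397,3),np.uint8)])])[:,:,::-1])
plan((.5776,.0535,.17),-49.5)
```

```text
0.01065519322449841 44.73412058316171 [0.57893713 0.04877178 0.20773234] [ 9.38729369e-01  3.44653941e-01 -3.93654667e-04  8.23915234e-04] [-0.69945638 -0.27865053 -2.02415653]
n 1 dist 0.0381 rot/row [-0.0001, -0.0001, 0.0002]
[[-0.0038, 0.0044, 0.1904]]
```

View pics/m5.png

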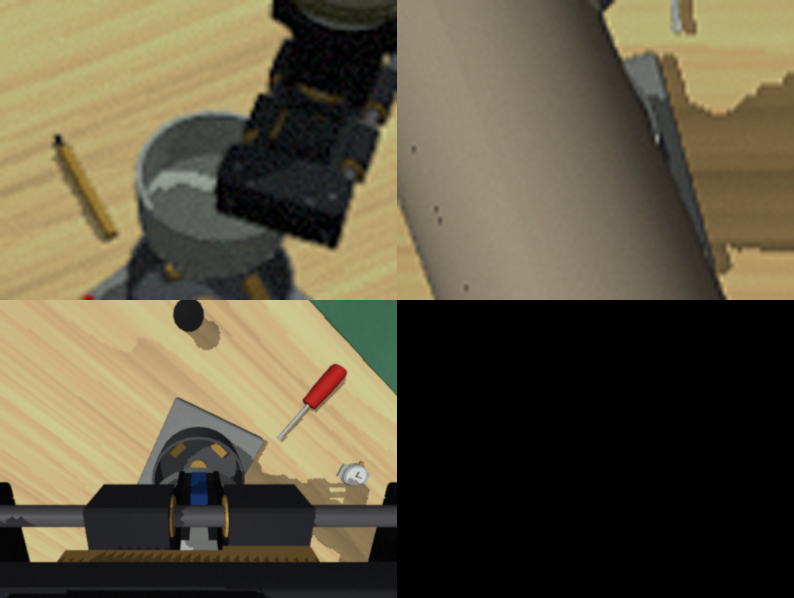

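The scene crop shows the basket hanging level above the pot, with its rim's left edge at about u=261.5 and top at about v=130. I'll compare that with the predicted rim.

Run:
```python
from h import *
a=load('scene5');p=a['p'];th=np.radians(40.3);e=np.array([np.cos(th),np.sin(th)])
f=np.linspace(0,2*np.pi,361)
for L in(.056,.060,.064):
    c=p[:2]-L*e
    for z in (.198,.202,.206):
        q=proj(a,np.c_[c[0]+.055*np.cos(f),c[1]+.055*np.sin(f),f*0+z],0);print(L,z,c.round(4),q.min(0).round(1),q.max(0).round(1))
im=a['px'].astype(int)
print(im[150,252:272].sum(1)); print(im[120:140,276].sum(1))
```

```text
0.056 0.198 [0.5362 0.0126] [261.4 130.1] [305.8 165.2]
0.056 0.202 [0.5362 0.0126] [261.4 129.1] [306.  164.2]
0.056 0.206 [0.5362 0.0126] [261.5 128. ] [306.2 163.2]
0.06 0.198 [0.5332 0.01  ] [259.9 129.6] [304.3 164.6]
0.06 0.202 [0.5332 0.01  ] [259.9 128.6] [304.5 163.7]
0.06 0.206 [0.5332 0.01  ] [260.  127.6] [304.6 162.7]
0.064 0.198 [0.5301 0.0074] [258.4 129.2] [302.7 164.1]
0.064 0.202 [0.5301 0.0074] [258.4 128.1] [302.9 163.2]
0.064 0.206 [0.5301 0.0074] [258.5 127.1] [303.1 162.2]
[469 457 475 467 460 451 448 453 412 335 362 345 327 416 359 244 327 363
 257 252]
[445 455 447 439 461 473 470 455 442 460 421 243 174 175 189 192 191 197
 196 192]
```

Run:
```python
from h import *
plan((.5761,.0522,.165),-49.5,n=3)
```

```text
n 3 dist 0.0432 rot/row [-0.0, -0.0, 0.0001]
[[-0.0046, 0.0015, 0.0718], [-0.0046, 0.0015, 0.0718], [-0.0045, 0.0014, 0.0717]]
```

>>> play_rows --claw '[1,1,1,1]' --delta_pos '[[-0.0046,0.0015,0.072],[-0.0046,0.0015,0.072],[-0.0046,0.0015,0.072],[0,0,0]]' --delta_rot '[[0,0,0],[0,0,0],[0,0,0],[0,0,0]]'

```text
time: 7.35
ee_pos: [0.5747, 0.0511, 0.1616]
eef_rot: [0.938, 0.347, -0.002, -0.001]
ft_force: [-0.5, -0.3, -2.1]
width: 0.0104
grip_force: 44.7
```

Run:
```python
from h import *
snap('scene','scene6')
print(r.read_state()['ee_pos'])
plan((.5761,.0522,.115),-49.5,n=4)
```

```text
[0.57545496 0.0514147  0.16302796]
n 4 dist 0.048 rot/row [-0.0001, 0.0002, 0.0001]
[[0.0014, -0.0001, 0.06], [0.0013, -0.0002, 0.06], [0.0013, -0.0001, 0.0601], [0.0013, -0.0002, 0.06]]
```

>>> play_rows --claw '[1,1,1,1,1,1,1,1]' --delta_pos '[[0.003,0,0.03],[0.002,0,0.03],[0,0,0.03],[0,0,0.03],[0,0,0.03],[0,0,0.03],[0,0,0.03],[0,0,0.03]]' --delta_rot '[[0,0,0],[0,0,0],[0,0,0],[0,0,0],[0,0,0],[0,0,0],[0,0,0],[0,0,0]]'

```text
time: 8.2
ee_pos: [0.5771, 0.0521, 0.1161]
eef_rot: [0.938, 0.347, -0.0, 0.0]
ft_force: [0.4, 0.8, -2.9]
width: 0.0107
grip_force: 44.7
```

Run:
```python
from h import *
s=r.read_state();print(s['ee_pos'],s['eef_rot'],s['ft_force'],s['torque'])
plan((.5761,.0522,.09),-49.5,n=4)
```

```text
[0.5771464  0.05211494 0.1160877 ] [ 9.38021793e-01  3.46576271e-01 -4.33044826e-08  6.41748547e-05] [ 0.40834128  0.83211353 -2.92586029] [ 0.02012551 -0.13574084  0.03710213]
n 4 dist 0.0261 rot/row [0.0, 0.0, 0.0001]
[[-0.0009, -0.0009, 0.0326], [-0.0009, -0.0009, 0.0326], [-0.0009, -0.001, 0.0326], [-0.001, -0.0009, 0.0326]]
```

Free of contact so far; continue down.

>>> play_rows --claw '[1,1,1,1,1,1]' --delta_pos '[[-0.002,-0.001,0.025],[-0.002,-0.001,0.025],[0,0,0.025],[0,0,0.02],[0,0,0.02],[0,0,0.01]]' --delta_rot '[[0,0,0],[0,0,0],[0,0,0],[0,0,0],[0,0,0],[0,0,0]]'

```text
time: 8.8
ee_pos: [0.5762, 0.0518, 0.0912]
eef_rot: [0.938, 0.347, -0.0, -0.0]
ft_force: [-0.6, 0.5, -2.4]
width: 0.0104
grip_force: 44.7
```

Run:
```python
from h import *
s=r.read_state();print(s['ee_pos'],s['eef_rot'],s['ft_force'],s['torque'])
```

```text
[0.57618236 0.05184684 0.09117363] [ 9.38030071e-01  3.46553841e-01 -1.44747889e-04 -2.84746334e-07] [-0.63099385  0.46861007 -2.4338751 ] [ 0.11654497 -0.16495012  0.0375871 ]
```

At TCP z = 0.091 the origin is about 29 mm up, below the rib tops, with no contact force, so the feet are already between the ribs. I'll lower the last bit and release.

>>> play_rows --claw '[1,1,1]' --delta_pos '[[0,0,0.008],[0,0,0.006],[0,0,0]]' --delta_rot '[[0,0,0],[0,0,0],[0,0,0]]'

```text
time: 9.1
ee_pos: [0.5763, 0.0519, 0.0887]
eef_rot: [0.938, 0.347, 0.0, 0.0]
ft_force: [0.1, 0.1, -2.9]
width: 0.0102
grip_force: 44.7
```

>>> play_rows --claw '[0.7,0.7,0.5,0,0,0,0]' --delta_pos '[[0,0,0],[0,0,0],[0,0,0],[0,0,0],[0,0,-0.05],[0,0,-0.2],[0,0,-0.2]]' --delta_rot '[[0,0,0],[0,0,0],[0,0,0],[0,0,0],[0,0,0],[0,0,0],[0,0,0]]'

```text
time: 9.8
ee_pos: [0.5757, 0.052, 0.1801]
eef_rot: [0.938, 0.347, -0.001, -0.0]
ft_force: [-0.4, -0.0, 0.5]
width: 0.0582
grip_force: 0.0
```

Run:
```python
from h import *
for n in('scene','wrist'): snap(n,n+'7')
c,s=load('wrist7'),load('scene7');p=c['p'];print(p)
cv2.imwrite('pics/m7.png',np.hstack([cv2.resize(s['px'][130:220,230:330],(400,360),interpolation=cv2.INTER_CUBIC),cv2.resize(c['px'],(400,300)) if 0 else cv2.resize(c['px'][120:380,80:369],(400,360))])[:,:,::-1])
B=((105,120,30),(130,255,255));bw=blobs(c,*B,(60,60,420,384));bs=blobs(s,*B,(240,140,330,215));print(bw,bs)
f=lambda k:max(k,key=lambda b:b[0])[1]
print(fittab([(s,0,f(bs)),(c,1,f(bw))],np.radians(40.5),.0165,(.577,.053,.099)))
plan((.60,-.10,.24),-60,step=.04)
```

```text
[0.57876469 0.05316826 0.18747449]
[(np.int32(391), array([254.95, 193.78]))] [(np.int32(59), array([301.56, 175.27]))]
(array([0.5783, 0.0522, 0.1002]), array([ 0.16,  0.15, -0.02,  0.07]))
n 5 dist 0.164 rot/row [0.0003, -0.0005, 0.0117]
[[-0.0832, 0.1303, -0.055], [-0.0784, 0.1332, -0.055], [-0.0735, 0.1359, -0.055], [-0.0686, 0.1384, -0.055], [-0.0635, 0.1409, -0.055]]
```

View pics/m7.png

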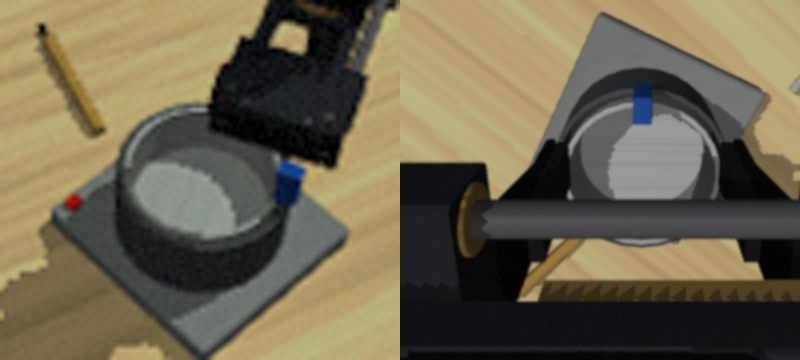

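The crops show the middle basket seated in the pot with the blue tab in the upper right. The tab's fitted height is 0.100 (home 0.099, on the ribs 0.108), so it is home. On to the small basket.

Run:
```python
from h import *
plan((.507,-.36,.28),-3,step=.045)
```

```text
n 10 dist 0.4299 rot/row [0.0002, -0.0001, -0.0258]
[[-0.1613, 0.1337, -0.0479], [-0.1716, 0.1202, -0.048], [-0.1808, 0.1059, -0.048], [-0.1888, 0.0909, -0.048], [-0.1956, 0.0752, -0.048], [-0.201, 0.0591, -0.0479], [-0.2052, 0.0427, -0.0479], [-0.2079, 0.0259, -0.0479]]
[[-0.2094, 0.0089, -0.0478], [-0.2094, -0.0081, -0.0478]]
```

>>> play_rows --claw '[0,0,0,0,0,0,0,0]' --delta_pos '[[-0.161,0.134,-0.048],[-0.172,0.12,-0.048],[-0.181,0.106,-0.048],[-0.189,0.091,-0.048],[-0.196,0.075,-0.048],[-0.201,0.059,-0.048],[-0.205,0.043,-0.048],[-0.208,0.026,-0.048]]' --delta_rot '[[0,0,-0.026],[0,0,-0.026],[0,0,-0.026],[0,0,-0.026],[0,0,-0.026],[0,0,-0.026],[0,0,-0.026],[0,0,-0.026]]'

```text
time: 10.7
ee_pos: [0.5192, -0.2804, 0.2566]
eef_rot: [0.776, 0.631, -0.0, 0.0]
ft_force: [1.2, 0.7, 0.4]
width: 0.0873
grip_force: 0.0
```

>>> play_rows --claw '[0,0,0]' --delta_pos '[[-0.209,0.009,-0.048],[-0.209,-0.008,-0.048],[0,0,0]]' --delta_rot '[[0,0,-0.026],[0,0,-0.025],[0,0,0]]'

```text
time: 11.0
ee_pos: [0.5035, -0.3685, 0.2753]
eef_rot: [0.727, 0.687, -0.001, 0.001]
ft_force: [-0.0, 0.5, -0.9]
width: 0.087
grip_force: 0.0
```

Run:
```python
from h import *
snap('wrist','w8');snap('scene','scene8')
c,s,t,s8=load('w8'),load('scene0'),load('top0'),load('scene8');print(c['p'],c['q'])
O=((3,140,60),(16,255,255));f=lambda k:max(k,key=lambda b:b[0])[1]
ob=[blobs(s,*O,(140,200,190,250)),blobs(t,*O,(325,195,385,245)),blobs(c,*O,(100,20,420,230))];print(ob)
b=[f(k) for k in ob]
for yaw in(80,90):
 print(fittab([(s,0,b[0]),(t,0,b[1]),(c,1,b[2])],np.radians(yaw),.012,(.509,-.288,.061)))
cv2.imwrite('pics/m8.png',np.hstack([cv2.resize(s8['px'][130:220,230:330],(400,360),interpolation=cv2.INTER_CUBIC),cv2.resize(c['px'][20:180,150:327],(398,360),interpolation=cv2.INTER_CUBIC)])[:,:,::-1])
```

```text
[ 0.50353339 -0.36851532  0.27528564] [ 7.26688158e-01  6.86966753e-01 -6.19458892e-04  7.86501151e-04]
[[(np.int32(42), array([175.43, 214.79]))], [(np.int32(40), array([339.6 , 214.48]))], [(np.int32(99), array([258.,  91.]))]]
(array([ 0.5108, -0.2892,  0.061 ]), array([-0.54,  0.39,  0.42, -0.06, -0.09, -0.45]))
(array([ 0.5108, -0.2892,  0.061 ]), array([-0.52,  0.39,  0.43, -0.06, -0.09, -0.44]))
```

View pics/m8.png

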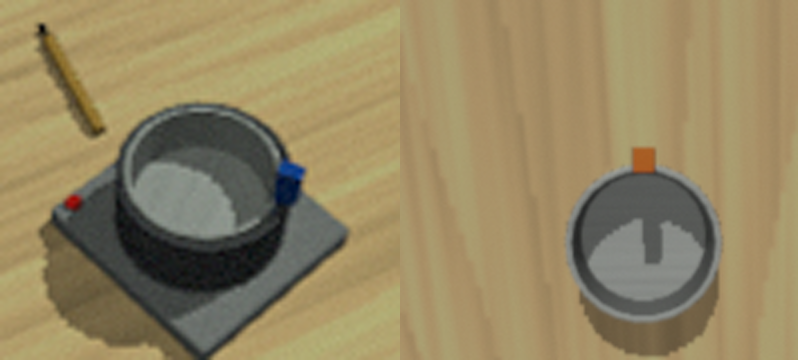

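The left crop shows the middle basket home and level in the pot. The right crop shows the small basket with the orange tab straight ahead at (643,160), aligned with tool x, so its yaw is about 87°.

Run:
```python
from h import *
plan((.5108,-.2892,.12),-3,n=5)
```

```text
n 5 dist 0.1712 rot/row [0.0, -0.0, 0.0]
[[0.0727, 0.0012, 0.1549], [0.0727, 0.0012, 0.155], [0.0727, 0.0012, 0.1549], [0.0727, 0.0012, 0.155], [0.0727, 0.0012, 0.1549]]
```

>>> play_rows --claw '[0,0,0,0,0,0]' --delta_pos '[[0.073,0.001,0.155],[0.073,0.001,0.155],[0.073,0.001,0.155],[0.073,0.001,0.155],[0.073,0.001,0.155],[0,0,0]]' --delta_rot '[[0,0,0],[0,0,0],[0,0,0],[0,0,0],[0,0,0],[0,0,0]]'

```text
time: 11.7
ee_pos: [0.5091, -0.2838, 0.1167]
eef_rot: [0.723, 0.691, -0.001, -0.003]
ft_force: [0.1, -0.5, -0.1]
width: 0.0868
grip_force: 0.0
```

>>> play_rows --claw '[0.3,0.3]' --delta_pos '[[0,0,0],[0,0,0]]' --delta_rot '[[0,0,0],[0,0,0]]'

```text
time: 11.9
ee_pos: [0.5116, -0.2892, 0.1218]
eef_rot: [0.724, 0.689, 0.0, 0.001]
ft_force: [-0.3, -0.5, 0.2]
width: 0.0777
grip_force: 0.0
```

Run:
```python
from h import *
plan((.5108,-.2892,.049),-3,n=4)
```

```text
n 4 dist 0.0728 rot/row [0.0002, 0.0001, 0.0002]
[[0.0, -0.0012, 0.091], [0.0, -0.0011, 0.091], [-0.0, -0.0011, 0.091], [-0.0, -0.001, 0.0911]]
```

>>> play_rows --claw '[0.3,0.3,0.3,0.3,0.3,0.3]' --delta_pos '[[0,-0.002,0.09],[0,-0.002,0.09],[0,0,0.09],[0,0,0.06],[0,0,0.03],[0,0,0]]' --delta_rot '[[0,0,0],[0,0,0],[0,0,0],[0,0,0],[0,0,0],[0,0,0]]'

```text
time: 12.5
ee_pos: [0.5096, -0.2883, 0.0474]
eef_rot: [0.724, 0.689, -0.0, -0.0]
ft_force: [-0.0, 0.3, 0.0]
width: 0.0609
grip_force: 0.0
```

>>> play_rows --claw '[0.5,1,1,1,1,1,1,1]' --delta_pos '[[0,0,0],[0,0,0],[0,0,0],[0,0,0],[0,0,0],[0,0,0],[0,0,0],[0,0,0]]' --delta_rot '[[0,0,0],[0,0,0],[0,0,0],[0,0,0],[0,0,0],[0,0,0],[0,0,0],[0,0,0]]'

```text
time: 13.3
ee_pos: [0.5098, -0.2883, 0.0478]
eef_rot: [0.724, 0.689, -0.0, 0.0]
ft_force: [0.6, 0.0, -0.4]
width: 0.0107
grip_force: 45.0
```

>>> play_rows --claw '[1,1,1,1]' --delta_pos '[[0,0,0],[0,0,0],[0,0,0],[0,0,0]]' --delta_rot '[[0,0,0],[0,0,0],[0,0,0],[0,0,0]]'

```text
time: 13.7
ee_pos: [0.5098, -0.2883, 0.0478]
eef_rot: [0.724, 0.689, -0.0, 0.0]
ft_force: [0.1, -0.0, 0.1]
width: 0.0105
grip_force: 45.0
```

>>> play_rows --claw '[1,1,1,1,1,1]' --delta_pos '[[0,0,-0.05],[0,0,-0.1],[0,0,-0.18],[0,0,-0.2],[0,0,-0.2],[0,0,-0.13]]' --delta_rot '[[0,0,0],[0,0,0],[0,0,0],[0,0,0],[0,0,0],[0,0,0]]'

```text
time: 14.3
ee_pos: [0.5105, -0.2881, 0.2235]
eef_rot: [0.724, 0.69, 0.0, 0.001]
ft_force: [0.4, -1.3, -1.4]
width: 0.0102
grip_force: 45.0
```

Run:
```python
from h import *
s=r.read_state();print(s['width'],s['ee_pos'],s['ft_force'])
plan((.4918,.0373,.22),60,step=.03,rstep=5)
```

```text
0.01016636136724722 [ 0.51048025 -0.28807604  0.22349538] [ 0.40397943 -1.31107742 -1.43718108]
n 13 dist 0.3259 rot/row [0.0, 0.0001, -0.0268]
[[0.1246, -0.0133, 0.0011], [0.1253, -0.0027, 0.0012], [0.1251, 0.0078, 0.0012], [0.124, 0.0183, 0.0013], [0.122, 0.0287, 0.0013], [0.1192, 0.0388, 0.0013], [0.1155, 0.0487, 0.0014], [0.111, 0.0583, 0.0014]]
[[0.1057, 0.0674, 0.0014], [0.0997, 0.076, 0.0015], [0.0929, 0.0841, 0.0015], [0.0855, 0.0917, 0.0015], [0.0776, 0.0985, 0.0015]]
```

>>> play_rows --claw '[1,1,1,1,1,1,1,1]' --delta_pos '[[0.125,-0.013,0.001],[0.125,-0.003,0.001],[0.125,0.008,0.001],[0.124,0.018,0.001],[0.122,0.029,0.001],[0.119,0.039,0.001],[0.115,0.049,0.001],[0.111,0.058,0.001]]' --delta_rot '[[0,0,-0.027],[0,0,-0.027],[0,0,-0.027],[0,0,-0.027],[0,0,-0.027],[0,0,-0.027],[0,0,-0.027],[0,0,-0.027]]'

```text
time: 15.1
ee_pos: [0.4978, -0.087, 0.2187]
eef_rot: [0.452, 0.892, -0.0, 0.0]
ft_force: [0.7, -0.3, -1.3]
width: 0.0106
grip_force: 45.0
```

>>> play_rows --claw '[1,1,1,1,1,1]' --delta_pos '[[0.106,0.067,0.001],[0.1,0.076,0.001],[0.093,0.084,0.001],[0.085,0.092,0.001],[0.078,0.098,0.001],[0,0,0]]' --delta_rot '[[0,0,-0.027],[0,0,-0.027],[0,0,-0.027],[0,0,-0.027],[0,0,-0.027],[0,0,0]]'

```text
time: 15.7
ee_pos: [0.4893, 0.0408, 0.2179]
eef_rot: [0.252, 0.968, 0.0, 0.0]
ft_force: [0.3, -0.0, -0.7]
width: 0.0105
grip_force: 45.0
```

Run:
```python
from h import *
snap('scene','scene9');snap('wrist','w9')
a=load('scene9');c=load('w9');print(c['p'],c['q'],r.read_state()['ft_force'])
cv2.imwrite('pics/m9.png',np.hstack([cv2.resize(a['px'][100:220,230:363],(400,360),interpolation=cv2.INTER_CUBIC),cv2.resize(c['px'],(400,360))])[:,:,::-1])
plan((.4918,.0373,.16),60,n=4)
```

```text
[0.48962775 0.03865342 0.2176932 ] [ 2.54139861e-01  9.67167445e-01 -1.81067313e-04  1.77255858e-04] [-0.02499356  0.18971075 -1.06835581]
n 4 dist 0.0576 rot/row [-0.0, 0.0, 0.0005]
[[-0.0019, 0.0014, 0.0719], [-0.0019, 0.0014, 0.0719], [-0.0019, 0.0014, 0.0719], [-0.0019, 0.0014, 0.0719]]
```

View pics/m9.png

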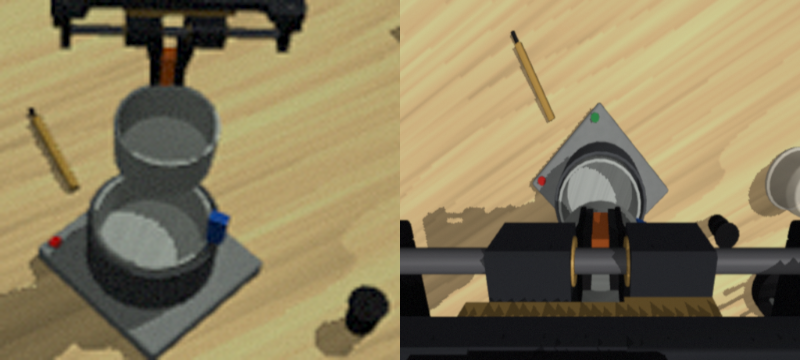

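The scene crop shows the small basket hanging upright over the nested basket. The orange tab is held on the far side from the blue one, and the rim spans about x=115..217, y=85..162 in the crop.

Run:
```python
from h import *
a=load('scene9');f=np.linspace(0,2*np.pi,361)
q=proj(a,np.c_[.5305+.044*np.cos(f),.0155+.044*np.sin(f),f*0+.214],0)
print('pred',((q.min(0)-[230,100])*3).round(),((q.max(0)-[230,100])*3).round())
print(atz(a,230+166/3,100+(85+163)/6,.214))
```

```text
pred [108.  82.] [216. 166.]
[0.53315512 0.01794708 0.214     ]
```

>>> play_rows --claw '[1,1,1,1,1]' --delta_pos '[[-0.002,0.001,0.072],[-0.002,0.001,0.072],[-0.002,0.001,0.072],[-0.002,0.001,0.072],[0,0,0]]' --delta_rot '[[0,0,0],[0,0,0],[0,0,0],[0,0,0],[0,0,0]]'

```text
time: 16.3
ee_pos: [0.4906, 0.0365, 0.1572]
eef_rot: [0.256, 0.967, -0.0, -0.002]
ft_force: [0.6, -0.3, -0.8]
width: 0.0106
grip_force: 45.0
```

Run:
```python
from h import *
r.camera('wrist');s=r.read_state();print(s['ee_pos'],s['ft_force'])
plan((.4918,.0373,.095),60,n=8)
```

```text
[0.49114834 0.0368274  0.15845811] [-1.04309586  0.57501662 -0.67767089]
n 8 dist 0.0635 rot/row [-0.0, -0.0001, 0.0003]
[[-0.0003, 0.0005, 0.0397], [-0.0003, 0.0005, 0.0397], [-0.0003, 0.0005, 0.0396], [-0.0002, 0.0005, 0.0397], [-0.0002, 0.0005, 0.0396], [-0.0002, 0.0004, 0.0397], [-0.0002, 0.0005, 0.0396], [-0.0003, 0.0004, 0.0397]]
```

>>> play_rows --claw '[1,1,1,1,1,1,1,1]' --delta_pos '[[0,0.001,0.04],[0,0.001,0.04],[0,0,0.04],[0,0,0.04],[0,0,0.04],[0,0,0.04],[0,0,0.04],[0,0,0.035]]' --delta_rot '[[0,0,0],[0,0,0],[0,0,0],[0,0,0],[0,0,0],[0,0,0],[0,0,0],[0,0,0]]'

```text
time: 17.15
ee_pos: [0.4919, 0.0371, 0.0958]
eef_rot: [0.256, 0.967, -0.0, -0.0]
ft_force: [-0.0, -0.3, -1.2]
width: 0.0106
grip_force: 45.0
```

>>> play_rows --claw '[1,1,1,1]' --delta_pos '[[0,0,0.01],[0,0,0.01],[0,0,0.005],[0,0,0]]' --delta_rot '[[0,0,0],[0,0,0],[0,0,0],[0,0,0]]'

```text
time: 17.55
ee_pos: [0.4921, 0.0371, 0.0917]
eef_rot: [0.256, 0.967, -0.0, 0.0]
ft_force: [0.6, 0.2, -1.3]
width: 0.0107
grip_force: 45.0
```

>>> play_rows --claw '[1,1,1]' --delta_pos '[[0,0,0.008],[0,0,0.006],[0,0,0]]' --delta_rot '[[0,0,0],[0,0,0],[0,0,0]]'

```text
time: 17.85
ee_pos: [0.4921, 0.0371, 0.0888]
eef_rot: [0.256, 0.967, -0.0, 0.0]
ft_force: [-0.2, -0.6, -0.3]
width: 0.0109
grip_force: 45.0
```

>>> play_rows --claw '[0.75,0.75,0.65,0.65,0.65,0.65,0.65,0.65]' --delta_pos '[[0,0,0],[0,0,0],[0,0,0],[0,0,0],[0,0,-0.05],[0,0,-0.15],[0,0,-0.2],[0,0,-0.2]]' --delta_rot '[[0,0,0],[0,0,0],[0,0,0],[0,0,0],[0,0,0],[0,0,0],[0,0,0],[0,0,0]]'

```text
time: 18.65
ee_pos: [0.4916, 0.0376, 0.2106]
eef_rot: [0.255, 0.967, 0.0, -0.0]
ft_force: [0.5, -0.7, 0.7]
width: 0.0305
grip_force: 0.0
```

>>> play_rows --claw '[0.65,0.65,0.65,0.65,0.65]' --delta_pos '[[0,0.2,-0.1],[0,0.2,-0.1],[0,0.2,0],[0,0.2,0],[0,0,0]]' --delta_rot '[[0,0,0],[0,0,0],[0,0,0],[0,0,0],[0,0,0]]'

```text
time: 19.15
ee_pos: [0.5704, 0.1832, 0.2492]
eef_rot: [0.252, 0.968, 0.002, -0.001]
ft_force: [0.0, 1.2, 0.1]
width: 0.0306
grip_force: 0.0
```

Run:
```python
from h import *
snap('scene','s10');snap('top','t10')
s,t=load('s10'),load('t10');print(r.read_state()['ee_pos'])
O=((3,120,50),(16,255,255));B=((105,120,30),(130,255,255));f=lambda k:max(k,key=lambda b:b[0])[1]
for C,yaw,L,x0 in((O,150,.012,(.492,.037,.102)),(B,40.5,.0165,(.577,.053,.099))):
    a,b=blobs(s,*C,(245,140,330,215)),blobs(t,*C,(185,165,255,245));print(a,b)
    if a and b: print(fittab([(s,0,f(a)),(t,0,f(b))],np.radians(yaw),L,x0))
    elif a: print(atz(s,*f(a),x0[2]))
cv2.imwrite('pics/m10.png',np.hstack([cv2.resize(s['px'][125:215,230:330],(400,360),interpolation=cv2.INTER_CUBIC),cv2.resize(t['px'][160:250,170:270],(400,360),interpolation=cv2.INTER_CUBIC)])[:,:,::-1])
```

```text
[0.57072694 0.17781838 0.24916182]
[(np.int32(39), array([280.92, 154.77]))] [(np.int32(34), array([207.41, 220.59]))]
(array([0.493 , 0.0373, 0.1005]), array([ 0.04, -0.  ,  0.03,  0.01]))
[(np.int32(54), array([301.46, 175.39]))] [(np.int32(39), array([201.85, 186.85]))]
(array([0.5763, 0.0522, 0.0976]), array([-0.24,  0.03, -0.2 , -0.1 ]))
```

View pics/m10.png

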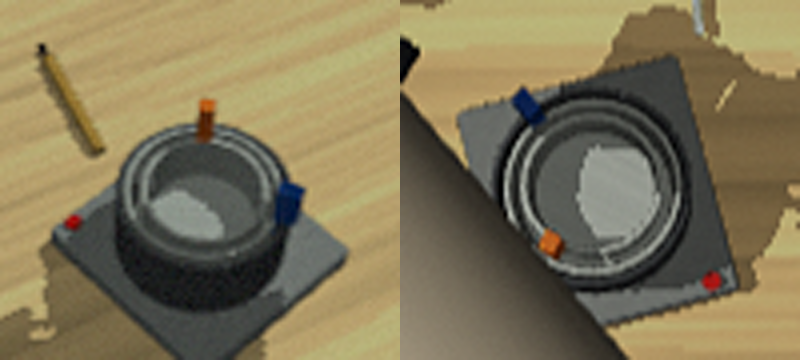

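Both crops show the baskets nested concentrically and level. The tab heights are 0.1005 for orange (home 0.102) and 0.098 for blue (home 0.099), and the gripper is clear, so I'll hand in.

```bash
python3 -c "
from bench import r
print(r.close_job())"
```

```text
the job is handed in; nothing more can be done
None
```

I handed the job in at about 19 s: camera checks show both baskets fully home and upright in the pot and the gripper clear of everything; the hand-in returned no verdict.

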